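Isolate the training board and hang the danger tag on its locking hook

ROBOT

A 6-joint arm with a two-finger parallel gripper is mounted at the origin on the work surface. World frame = base frame: x ahead of the robot, y to its left, z up, the work surface at z = 0. Lengths are in m, angles in rad, forces in N, time in s.
With the tool pointing down it reaches from about 0.275 to 0.85 m from the base axis. Payload 19 kg.
Tool frame: the origin (TCP) lies midway between the tips of the shut fingers; the grasp point (between the pads) lies 19 mm behind it (arm.grip_point_offset is the distance from the TCP to the grasp point, in m); z points along the fingers, y is the line along which they close (so a half turn about z gives the same grasp; the last joint's range is limited). The gripper opens to 85 mm and grips with 20 to 120 N. Pads are 22 mm wide; open, the fingers measure 114 mm over their backs; the gripper's body (76 mm by 85 mm) begins 54 mm behind the grasp point. The pads swing forward as they close: fully open they stand 13 mm farther back than shut.
Start: joints at [-1.382, 0.15, 1.437, -0, 1.554, -0.134], TCP at [0.182, -0.545, 0.231] pointing down, gripper open.
Joint ranges: [-2.8, 2.8], [-0.68, 2.1], [0.12, 2.68], [-1.39, 4.53], [0.16, 2.79], [-2.81, 2.81]. Speed limits (rad/s): [1.89, 1.89, 2.22, 3.01, 3.01, 3.01].

INTERFACE

Orientations are given as a unit quaternion [x, y, z, w].
In Python, from bench import state, grab_frame, calibration, arm, recognise, silhouettes gives the robot as it stands.
- The arm moves only by the tool step_arm, never from a script. Its argument "increments" is one flat list of numbers, 5 for each row, row after row: the closure, from 0 (fully open) to 1 (shut), then the shift along the world's x, y, z in mm, then the turn about the world's z in degrees. In form: [claw, x, y, z, spin, claw, x, y, z, spin, ...]. A call has 1 to 12 rows; each row shifts and turns the commanded pose from where the row before left it; what a row does not reach is not made up. A row lasts 1/10 s, in which the tool goes at most 50 mm and 8.59 degrees, less where a joint would pass 70% of its speed; a pose out of reach is approached as far as the arm can. A call is refused whole if a number of a shift passes 50 or a number of a turn 8.59, either way. A call with a gripper value outside its range is refused whole. The fingers move at their own pace and stop on an object; "newtons" is the grip in N (left out, the last holds). Time passes only in rows, so rows that do not move let the fingers close. It gives the time, the measured TCP pose, the force, the opening and the grip force at its end, in the units of the state.
- state(): the state, without advancing time (a new reading comes with each control period).
- grab_frame(name): name is "scene" or "top"; returns the picture (400x640x3 uint8, red, green, blue); there is no depth.
- calibration(name): a dict with "vfov" (degrees; the focal length in pixels is half the picture's height over the tangent of half this angle, whatever the lens; pixels are square), "cx", "cy" (the principal point, pixels), "origin" and "orientation" of the camera in the world. Camera axes: x right, y down, z forward; pixel columns grow to the right and rows downward; lengths in m; the calibration is good to about 2 mm. A picture is of the moment at which its call begins. calibration takes no time and is no camera call.
- arm.finish_job(): hands the job in; it is judged then, once.
Trained networks look in the newest picture that a camera, given by its name, has taken for a name from the list of things; names that differ only in an ending like _2 or _b are one class to them, and where a whole thing is asked for, a point or a joint stands for the part that bears it (a point fixed in the world has none). Each returns a list of dicts, best first, with "score" (0 to 1); they miss things now and then, are a little off and sometimes report something else, mostly with a low value. They report only what shows in the picture. A call takes as long as a camera call.
- recognise(label, camera): "xyz" ([x, y, z] in m, in the coordinates of the camera as it stood for that picture, good to about 4 mm: the middle of the surface that is visible of it).
- silhouettes(label, camera): "region" (400x640 bool, what is visible of it).
The state is a dict: "time_s": time; "joints": joint angles; "qvel": joint speeds; "joint_efforts": joint torques, N m; "tcp_pos": TCP position; "orientation": TCP orientation; "ft_force": force on the tool from outside, world axes, zero at the start; "torque": the same for the moment, N m; "gripper_width": finger opening in m; "finger_force": force on a finger pad.
Only numpy, scipy, OpenCV 4.12 (cv2) and the standard library are available. Lean on these libraries where they do the work, as an engineer would, in place of code of your own. Each camera call takes 0.05 s, during which the arm holds its last target. There are 200 camera calls.

TASK

Isolate the training board and tag it out: push the red main-switch lever down to off, then take the red danger tag from the tag stand and hang it by its eye on the board's locking hook with its marked face outward. Push it gently but fully home, until the sprung orange nose snaps up in front of it, and let it hang free and still; leave everything else on the desk where it is.

Things in the scene. Friction and masses are not known exactly. Their poses are not given: they have to be found in the camera images.
- board: Training board: white enclosure 250 wide (y), 85 deep (x), 150 high, fixed; origin on the desk under its middle, -x straight out of its front. Its hook, outward from hook_mount: 8 mm thick stem with nut, collar 18 across with outer face 52 out, 8 mm thick peg ending 86 out. The stem is screwed up to 14 mm in or out of these figures, NOT measured: feel for the collar. Clamps hold firm at 60 N.
- lever_pivot (a point): Hinge centre of the red main-switch lever on the board's front; board axes (-x out, z up), hinge line along y, 42 mm below the enclosure's top; the switch face is 2 mm further out. The lever is a flat bar 44 wide (y), 7 thick, reaching 24 mm from the hinge: on, it slants 29 degrees upward (top 15 above the hinge); off, 29 degrees downward (tip 21 out, 12 below).
- main_lever (a joint): Main-switch lever (rad): 0 = on (up), 1.0 = off (down, at its stop). Stays where it is left; takes 3 to 9 N pressed down at the tip.
- hook_mount (a point): Nominal root of the locking hook, fixed to the board, board axes. Its bracket, an upright steel strip 30 wide (y) and 4 thick (behind this point) ending 9 mm above the hook's axis, stands 54 mm clear above the enclosure's top. The bracket is clamped anywhere up to 10 mm to either side (y) of this point: NOT measured, look or feel for its edges; height and direction (level, along -x) are exact.
- nose (a joint): Orange spring-loaded nose sliding up and down in the peg like a latch bolt (m): 0 = up (rest), 0.0085 = pressed level. A 6 mm wide ramp, level with the peg's top 30 mm outward of the collar's face, rising inward to 8.5 above it, with a steep end 10.5 from the collar. A tag pushed inward presses it down (3 to 9 N on the tag); once past, it snaps up in front of the tag.
- tag_mid (a point): Centre of the danger tag: stiff plate 70 wide (y), 140 high (z, eye end up), 8 thick (x), 80 g. Marked face (-x): red, round black and white sign, white field; the front half of its top edge is red too; back (+x) plain grey. Brittle: over 20 N against the board or hook breaks it. Starts upright in a slot of the black tag stand.
- tag_eye (a point): Centre of the tag's eye, a hole 14 wide (y) and 14 high (z) through the plate, 50 mm above the tag's centre, 20 below its top edge; tag axes. When the tag hangs on the peg this point is 3 mm below the hook's axis.
- tag_front (a point): Point 30 mm straight out from the eye's centre on the side of the tag's marked face: shows which way the tag faces.
- danger_tag: The danger tag as a whole; origin at the middle of its bottom edge, axes as at its centre.
- tag_stand: Black tag stand, 178 (x) by 98 (y), fixed; origin on the desk under its middle. Three slots 64 mm apart along x, each holding the lowest 32 mm of a tag with 2 mm play, slot floor 8 above the desk, tags parallel to y. The danger tag may be in any slot.
- yellow_tag: Yellow tag, a bystander in the tag stand: leave it there. Origin at its bottom edge.
- blue_tag: Blue tag, a bystander in the tag stand: leave it there. Origin at its bottom edge.
- multimeter: Yellow multimeter, 150 x 75 x 38, a bystander.
- bench_tester: Green bench tester, 200 x 110 x 69, a bystander.
- round_socket: White round socket outlet, 190 across, 50 high, a bystander.
- mug: White mug, 82 across, 95 high, a bystander.
- screwdriver: Screwdriver lying on the desk, a bystander.

How it is judged:
On the way, in this order (a step that is already met when the one before it is completed fails the run):
1. the main-switch lever is down at off (value of joint main_lever above 0.85 rad), for 0.2 s.
2. after that, the danger tag is lifted out of the tag stand (height (world z) of tag_mid above 0.13 m), for 0.2 s.
3. the tag is pushed over the sprung nose, pressing it down (value of joint nose above 0.0015 m), for 0.04 s.
At the end, for the whole second after the job is handed in: Lever off (over 0.85 rad); the danger tag hangs still and upright (0.2 rad) by its eye on the peg between collar and nose (eye 41 to 73.5 mm out from the hook mount, 15 mm sideways, 2 to 7 mm below the hook's axis), marked face outward, nose back up (within 2 mm) (value of joint main_lever above 0.85 rad and x of tag_eye in the frame of hook_mount between -0.0735 and -0.041 m and y of tag_eye in the frame of hook_mount between -0.015 and 0.015 m and z of tag_eye in the frame of hook_mount between -0.007 and -0.002 m and x of tag_front in the frame of hook_mount below -0.06 m and value of joint nose below 0.002 m and angle between danger_tag's own z axis and vertical below 0.2 rad and linear speed of danger_tag below 0.06 m/s); the robot touches nothing.
It fails at once if the brittle tag is pressed on the board or hook with more than 20 N (contact force between danger_tag and board above 20 N).
It fails at once if another tag is taken from or knocked about in the stand (moved over 15 mm) (distance of any of yellow_tag, blue_tag from where it was at the start of the episode above 0.015 m).
It fails at once if something else on the desk is pushed away (moved over 25 mm) (distance of any of multimeter, bench_tester, round_socket, mug, screwdriver from where it was at the start of the episode above 0.025 m).
It also fails if it takes over 72 s, if anything falls off the work surface, if the arm or the gripper's body presses on something with over 40 N, if the wrist force passes 120 N, or if a joint passes its speed limit or range.

## Working session

There is one attempt and no reset: what is moved stays moved. The work goes in short steps, Python scripts to look and compute and a tool call to move; the robot and the scene stay as the last step left them, time stands still between calls to the robot, and variables do not carry over. Pictures are saved under pics/ and viewed, at most 13 in all, crops included, and the job is handed in when it is done.

Besides the shell and the picture viewer there is one more tool, called after "Call:" by a JSON object that holds its "method" and its "body". step_arm: Moves the arm, as the interface text tells. Its arguments: {"type":"object","properties":{"increments":{"type":"array","items":{"type":"number"}},"newtons":{"type":"number"}},"required":["increments"]}

```bash
mkdir -p pics; cat > h.py <<'E'
import numpy as np, cv2
from scipy.spatial.transform import Rotation as R
from bench import state, grab_frame, calibration, arm, recognise, silhouettes
def cam(n):
    c=calibration(n); f=200/np.tan(np.radians(c['vfov'])/2)
    return f,c['cx'],c['cy'],np.array(c['origin']),R.from_quat(c['orientation']).as_matrix()
def proj(n,p):
    f,cx,cy,o,r=cam(n); q=(np.atleast_2d(p)-o)@r
    return np.c_[f*q[:,0]/q[:,2]+cx, f*q[:,1]/q[:,2]+cy]
def ray(n,u,v):
    f,cx,cy,o,r=cam(n); return o, r@np.array([(u-cx)/f,(v-cy)/f,1])
def onplane(n,u,v,axis,val):
    o,d=ray(n,u,v); return o+d*(val-o[axis])/d[axis]
def rec(l,n):
    f,cx,cy,o,r=cam(n); return [(round(x['score'],2),np.round(o+r@np.array(x['xyz']),4)) for x in recognise(l,n)[:3]]
def save(n,name,crop=None):
    im=grab_frame(n)
    if crop: a,b,c,d=crop; im=cv2.resize(im[b:d,a:c],(800,int(800*(d-b)/(c-a))),interpolation=cv2.INTER_CUBIC)
    cv2.imwrite('pics/'+name,im[:,:,::-1]); 
E
python3 - <<'E'
from h import *
a=grab_frame('scene');b=grab_frame('top')
cv2.imwrite('pics/both.png',cv2.resize(np.vstack([a,b]),(480,600))[:,:,::-1]);cv2.imwrite('pics/s.png',a[:,:,::-1]);cv2.imwrite('pics/t.png',b[:,:,::-1])
for n in('scene','top'):
    c=calibration(n);print(n,c['origin'],np.round(cam(n)[4],2).tolist(),c['vfov'])
    for l in('board','lever_pivot','hook_mount','nose','tag_mid','tag_eye','tag_front','tag_stand','yellow_tag','blue_tag','main_lever','mug','bench_tester','round_socket','multimeter','screwdriver'):
        print(l,rec(l,n)[:2])
s=state();print({k:np.round(v,3).tolist() for k,v in s.items()})
E
```

```text
scene [ 1.37959956 -0.09803553  0.69743392] [[0.01, 0.54, -0.84], [1.0, 0.01, 0.02], [0.02, -0.84, -0.54]] 57.68179273199643
board [(0.85, array([0.6076, 0.2573, 0.1116]))]
lever_pivot [(0.55, array([0.6069, 0.2548, 0.1176]))]
hook_mount [(0.88, array([0.6052, 0.2583, 0.1143]))]
nose [(0.59, array([ 0.5506, -0.1611,  0.0925]))]
tag_mid [(0.79, array([ 0.4649, -0.2578,  0.1091]))]
tag_eye [(0.72, array([ 0.4627, -0.256 ,  0.1066]))]
tag_front [(0.7, array([ 0.4596, -0.2593,  0.1116])), (0.31, array([0.607 , 0.2528, 0.1148]))]
tag_stand [(0.87, array([ 0.5324, -0.2046,  0.01  ]))]
yellow_tag [(0.65, array([ 0.5057, -0.2136,  0.1058])), (0.62, array([ 0.4616, -0.2598,  0.1089]))]
blue_tag [(0.63, array([ 0.5484, -0.1598,  0.1007])), (0.6, array([0.6368, 0.2334, 0.1214]))]
main_lever [(0.64, array([0.6351, 0.2313, 0.1196]))]
mug [(0.86, array([ 0.7486, -0.3315,  0.0603]))]
bench_tester [(0.57, array([ 0.6477, -0.4873,  0.0563]))]
round_socket [(0.83, array([0.7591, 0.0376, 0.0451])), (0.74, array([ 0.5041, -0.2123,  0.106 ]))]
multimeter [(0.56, array([ 0.4332, -0.4427,  0.0349]))]
screw
[... 704 characters left out ...]
]
main_lever []
mug [(0.63, array([ 0.7286, -0.3431,  0.0424]))]
bench_tester [(0.62, array([ 0.6146, -0.4904,  0.054 ]))]
round_socket [(0.67, array([0.722 , 0.0436, 0.0473]))]
multimeter [(0.61, array([ 0.4155, -0.4424,  0.0348]))]
screwdriver [(0.72, array([0.3623, 0.0321, 0.0183])), (0.24, array([ 0.4153, -0.4461,  0.0384]))]
{'time_s': 1.7, 'joints': [-1.382, 0.15, 1.437, -0.0, 1.554, -0.134], 'qvel': [-0.0, 0.0, 0.0, -0.0, 0.001, 0.002], 'joint_efforts': [0.0, -71.28, -57.105, -0.0, 0.001, -0.0], 'tcp_pos': [0.182, -0.545, 0.231], 'orientation': [0.987, 0.161, -0.0, -0.0], 'ft_force': [0.748, -0.344, -0.275], 'torque': [0.018, 0.018, 0.009], 'finger_force': 0.0, 'gripper_width': 0.085}
```

View pics/s.png

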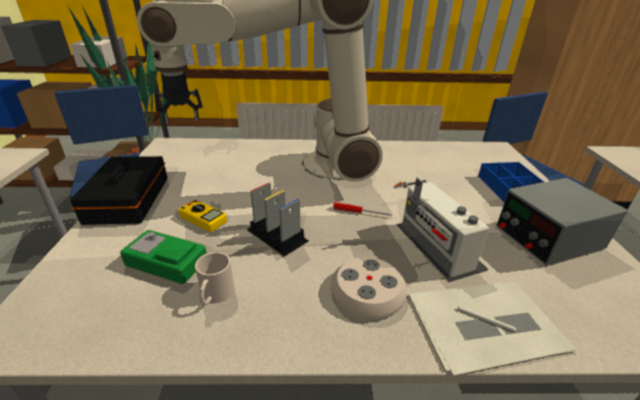

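View pics/t.png

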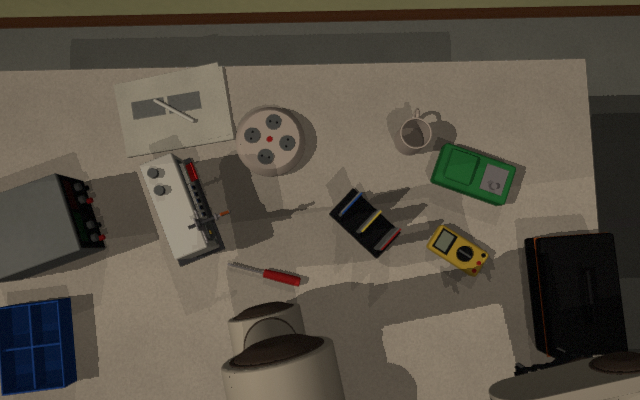

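```bash
python3 - <<'E'
from h import *
b=cv2.imread('pics/t.png');a=cv2.imread('pics/s.png')
z=lambda i,x,y,w,h,s:cv2.resize(i[y:y+h,x:x+w],None,fx=s,fy=s,interpolation=cv2.INTER_CUBIC)
cv2.imwrite('pics/z.png',np.vstack([np.hstack([z(b,130,145,114,130,3.5),z(b,320,170,114,130,3.5)]),np.hstack([z(a,390,170,114,40,3.5),z(a,240,172,114,40,3.5)])]))
E
```

```text
(no output)
```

View pics/z.png

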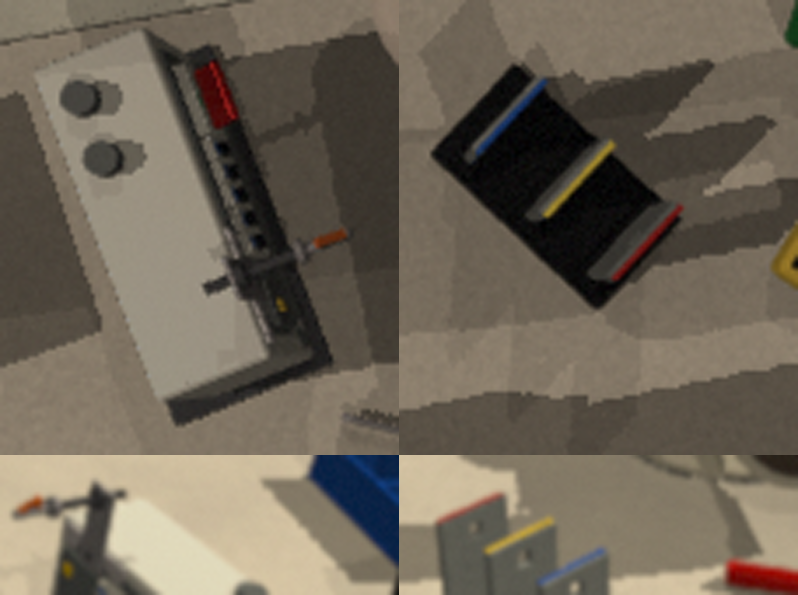

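```bash
python3 - <<'E'
from h import *
print(calibration('top').keys())
b=cv2.imread('pics/t.png');hsv=cv2.cvtColor(b,cv2.COLOR_BGR2HSV)
def seg(m,x0,y0,x1,y1):
    k=np.zeros(m.shape,bool);k[y0:y1,x0:x1]=m[y0:y1,x0:x1];return k
H,S,V=[hsv[:,:,i].astype(int) for i in range(3)]
red=((H<8)|(H>172))&(S>110)&(V>60)
def rep(k,name,z):
    y,x=np.nonzero(k); p=np.array([onplane('top',u,v,2,z)[:2] for u,v in zip(x,y)])
    (c,s,a)=cv2.minAreaRect((p*1000).astype(np.float32)); m=p.mean(0);w,v=np.linalg.eigh(np.cov(p.T));d=v[:,1]
    t=(p-m)@d
    print(name,len(x),'mean',np.round(m*1000,1),'dir',np.round(np.degrees(np.arctan2(d[1],d[0]))%180,1),'ext',np.round(np.ptp(t)*1000,1),'mid',np.round((m+d*(t.max()+t.min())/2)*1000,1),'rect',np.round(c,1),np.round(s,1),round(a,1))
rep(seg(red,375,220,410,260),'redtag',.148)
rep(seg((H>18)&(H<35)&(S>110),355,205,385,235),'yel',.148)
rep(seg((H>100)&(H<130)&(S>110),338,188,366,220),'blue',.148)
rep(seg(red,180,155,202,190),'lever',.118)
rep(seg((H>4)&(H<18)&(S>110),210,205,235,220),'nose',.203)
from bench import silhouettes
w=seg((V>135)&(S<60),135,150,215,265); n,l,st,_=cv2.connectedComponentsWithStats(w.astype(np.uint8)); i=1+st[1:,4].argmax()
rep(l==i,'top',.15)
q=seg(V<45,325,185,405,262);n,l,st,_=cv2.connectedComponentsWithStats(q.astype(np.uint8)); i=1+st[1:,4].argmax();rep(l==i,'stand',.035)
print(cv2.boxPoints(cv2.minAreaRect(np.argwhere(w)[:,::-1].astype(np.float32))))
E
```

```text
dict_keys(['vfov', 'cx', 'cy', 'origin', 'orientation'])
redtag 59 mean [ 451.2 -252.5] dir 135.4 ext 68.7 mid [ 451.5 -252.7] rect [ 451.5 -252.7] [ 4.7 68.7] 45.8
yel 94 mean [ 496.8 -205.7] dir 137.0 ext 78.5 mid [ 493.  -202.2] rect [ 499.4 -193.8] [46.6 74.4] 58.8
blue 94 mean [ 536.1 -163.5] dir 134.0 ext 76.0 mid [ 533.6 -161. ] rect [ 525.8 -168.9] [35.6 76.2] 45.4
lever 125 mean [630.8 234.7] dir 19.4 ext 45.5 mid [632.2 235.2] rect [632.1 235.5] [45.2 18.4] 21.3
nose 33 mean [520.  138.7] dir 107.7 ext 21.7 mid [520.  138.6] rect [519.9 138.6] [ 7.3 21.7] 17.2Traceback (most recent call last):
  File "<stdin>", line 20, in <module>
  File "<stdin>", line 9, in rep
  File "h.py", line 13, in onplane
    o,d=ray(n,u,v); return o+d*(val-o[axis])/d[axis]
        ~~~^^^^^^^
  File "h.py", line 11, in ray
    f,cx,cy,o,r=cam(n); return o, r@np.array([(u-cx)/f,(v-cy)/f,1])
                ~~~^^^
  File "h.py", line 5, in cam
    c=calibration(n); f=200/np.tan(np.radians(c['vfov'])/2)
ValueError: time passes only in moves, steps and waits
```

```bash
sed -i '1i import functools' h.py; sed -i 's/^def cam/@functools.lru_cache\ndef cam/' h.py; python3 - <<'E'
from h import *
b=cv2.imread('pics/t.png');hsv=cv2.cvtColor(b,cv2.COLOR_BGR2HSV)
H,S,V=[hsv[:,:,i].astype(int) for i in range(3)]
def big(m,x0,y0,x1,y1):
    k=np.zeros(m.shape,np.uint8);k[y0:y1,x0:x1]=m[y0:y1,x0:x1]
    n,l,st,_=cv2.connectedComponentsWithStats(k); return (l==1+st[1:,4].argmax()).astype(np.uint8)
for name,m,z in (('top',big(V>120,135,150,225,265),.15),('stand',big(V<45,325,185,405,262),.035)):
    c=max(cv2.findContours(m,cv2.RETR_EXTERNAL,cv2.CHAIN_APPROX_NONE)[0],key=len)[:,0]
    p=np.array([onplane('top',u,v,2,z)[:2] for u,v in c])*1000
    r=cv2.minAreaRect(p.astype(np.float32));print(name,m.sum(),np.round(r[0],1),np.round(r[1],1),round(r[2],1));print(np.round(cv2.boxPoints(r),0).tolist())
    if name=='top':
        ap=cv2.approxPolyDP(c[:,None],3,True)[:,0];print(ap.tolist(),[np.round(onplane('top',u,v,2,z)[:2]*1000,0).tolist() for u,v in ap])
# dark bracket/hook profile: sample along axis perpendicular to board, in pixels of rectified z=.199 plane, 1mm/px
n=np.array([520.,138.6]);g=np.radians(-72);o=np.array([np.cos(g),np.sin(g)]);s=np.array([-o[1],o[0]])
P=np.array([[n+o*a+s*c for a in range(-110,40)] for c in range(-35,36)])/1000
f,cx,cy,oo,r=cam('top');q=(np.dstack([P,np.full(P.shape[:2],.199)])-oo)@r
u=(f*q[...,0]/q[...,2]+cx).astype(np.float32);v=(f*q[...,1]/q[...,2]+cy).astype(np.float32)
w=cv2.remap(b,u,v,cv2.INTER_CUBIC);cv2.imwrite('pics/hook.png',cv2.resize(w,None,fx=5,fy=5,interpolation=cv2.INTER_CUBIC))
E
```

```text
top 4390 [537.6 278.4] [268.3 167.2] 0.5
[[403.0, 361.0], [404.0, 194.0], [672.0, 196.0], [671.0, 363.0]]
[[135, 157], [135, 170], [160, 236], [135, 248], [135, 264], [178, 264], [178, 257], [205, 245], [196, 227], [187, 228], [194, 222], [175, 166], [170, 154], [156, 159], [151, 154]] [[665.0, 363.0], [633.0, 363.0], [471.0, 302.0], [444.0, 361.0], [406.0, 361.0], [404.0, 259.0], [420.0, 259.0], [447.0, 194.0], [491.0, 215.0], [489.0, 237.0], [503.0, 220.0], [640.0, 266.0], [670.0, 278.0], [659.0, 312.0], [671.0, 324.0]]
stand 1839 [ 496.  -203.2] [173.7  95.9] 45.4
[[401.0, -231.0], [469.0, -299.0], [591.0, -175.0], [523.0, -108.0]]
```

View pics/hook.png

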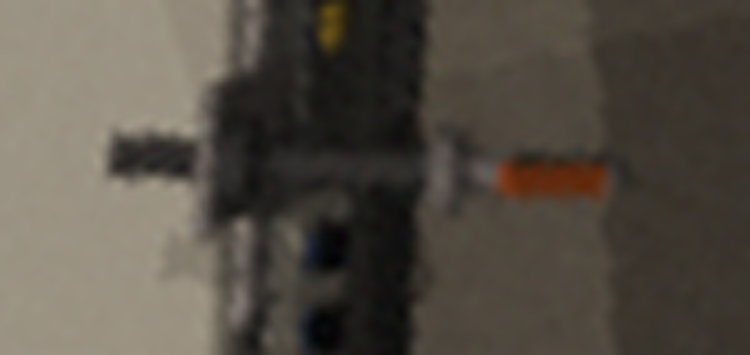

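Call:
{"method": "step_arm", "body": {"increments": [1,19,32,8,3.8,1,19,32,8,3.8,1,19,32,8,3.8,1,19,32,8,3.8,1,19,32,8,3.8,1,19,32,0,3.8,1,19,32,0,3.8,1,19,32,0,3.8,1,19,32,0,3.8,1,19,32,0,3.8,1,19,32,0,3.8,1,19,32,0,3.8], "newtons": 60}}

```text
time_s: 2.9
tcp_pos: [0.4109, -0.1598, 0.2715]
orientation: [0.847, 0.532, 0.0, 0.0]
ft_force: [0.2, -0.7, 0.1]
gripper_width: -0.0
finger_force: 0.0
```

Call:
{"method": "step_arm", "body": {"increments": [1,19,32,0,3.8,1,19,32,0,3.8,1,19,32,0,3.8,1,19,32,0,3.8,1,19,32,0,3.8,1,19,32,0,3.8,1,19,32,0,3.8,1,19,32,0,3.8,1,19,32,0,3.8,1,19,32,-20,3.8,1,19,32,-20,3.8,1,19,32,-20,3.8]}}

```text
time_s: 4.1
tcp_pos: [0.639, 0.2242, 0.2104]
orientation: [0.575, 0.818, 0.0, 0.0]
ft_force: [0.0, -1.1, 1.2]
gripper_width: 0.0002
finger_force: 0.0
```

Call:
{"method": "step_arm", "body": {"increments": [1,0,0,-20,0,1,0,0,-15,0,1,0,0,-10,0,1,0,0,0,0]}}

```text
time_s: 4.5
tcp_pos: [0.6379, 0.222, 0.1654]
orientation: [0.576, 0.817, -0.001, -0.0]
ft_force: [-0.2, 0.4, -0.6]
gripper_width: -0.0003
finger_force: 0.0
```

```bash
python3 - <<'E'
from h import *
save('top','lev.png',(130,140,250,230)); save('scene','x.png')
s=state();print(R.from_quat(s['orientation']).as_matrix().round(3).tolist(), s['tcp_pos'], s['ft_force'],s['time_s'])
E
```

```text
[[-0.336, 0.942, 0.001], [0.942, 0.336, 0.0], [-0.0, 0.001, -1.0]] [0.63856919 0.22221269 0.16738717] [ 0.90338222 -0.9080395  -0.36760513] 4.6
```

View pics/lev.png

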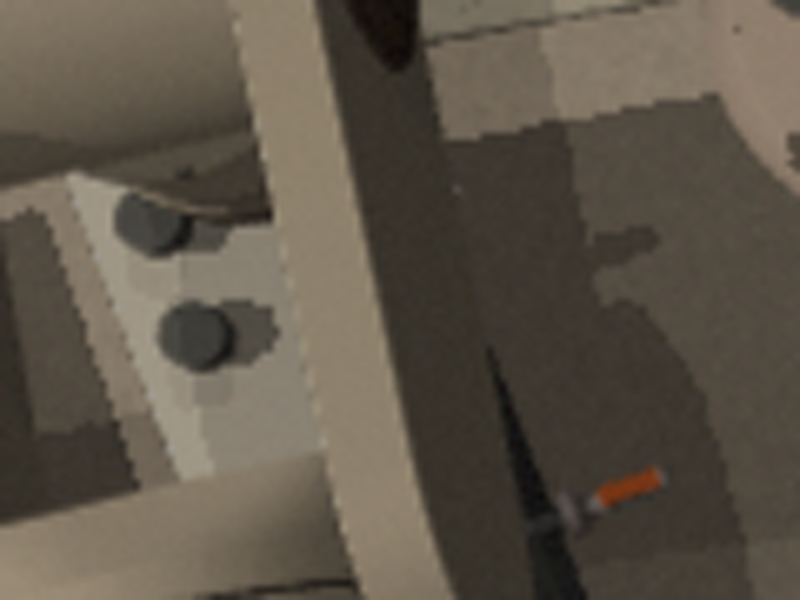

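Call:
{"method": "step_arm", "body": {"increments": [1,0,0,-15,0,1,0,0,-15,0,1,0,0,-8,0,1,0,0,-4,0]}}

```text
time_s: 5.0
tcp_pos: [0.6379, 0.2226, 0.1227]
orientation: [0.576, 0.818, -0.001, -0.001]
ft_force: [-0.5, -0.4, -0.3]
gripper_width: -0.0004
finger_force: 0.0
```

Call:
{"method": "step_arm", "body": {"increments": [1,0,0,-4,0,1,0,0,-4,0]}}

```text
time_s: 5.2
tcp_pos: [0.6388, 0.2225, 0.1167]
orientation: [0.576, 0.818, 0.0, 0.001]
ft_force: [0.4, -1.6, 3.6]
gripper_width: 0.0001
finger_force: 1.8
```

Call:
{"method": "step_arm", "body": {"increments": [1,0,0,-4,0,1,0,0,-3,0]}}

```text
time_s: 5.4
tcp_pos: [0.6386, 0.2227, 0.1092]
orientation: [0.576, 0.818, 0.0, 0.0]
ft_force: [1.7, -2.7, 3.0]
gripper_width: -0.0001
finger_force: 1.8
```

Call:
{"method": "step_arm", "body": {"increments": [1,0,0,-4,0,1,0,0,-3,0]}}

```text
time_s: 5.6
tcp_pos: [0.6384, 0.223, 0.102]
orientation: [0.576, 0.818, 0.0, -0.0]
ft_force: [-0.5, 0.5, 5.5]
gripper_width: -0.0003
finger_force: 2.7
```

Call:
{"method": "step_arm", "body": {"increments": [1,0,0,-2,0,1,0,0,-2,0]}}

```text
time_s: 5.8
tcp_pos: [0.6388, 0.2233, 0.1009]
orientation: [0.576, 0.818, 0.001, 0.001]
ft_force: [-13.4, -2.8, 44.2]
gripper_width: 0.0002
finger_force: 18.7
```

Call:
{"method": "step_arm", "body": {"increments": [1,0,0,20,0,1,0,0,40,0,1,0,0,45,0,1,0,0,45,0,0,-11.6,-29.6,0,-4,0,-11.6,-29.6,0,-4,0,-11.6,-29.6,0,-4,0,-11.6,-29.6,0,-4,0,-11.6,-29.6,0,-4,0,-11.6,-29.6,0,-4,0,-11.6,-29.6,0,-4,0,-11.6,-29.6,0,-4]}}

```text
time_s: 7.0
tcp_pos: [0.5448, -0.0149, 0.2479]
orientation: [0.78, 0.626, -0.0, -0.0]
ft_force: [0.4, -0.6, 0.7]
gripper_width: 0.0852
finger_force: 0.0
```

Call:
{"method": "step_arm", "body": {"increments": [0,-11.6,-29.6,0,-4,0,-11.6,-29.6,0,-4,0,-11.6,-29.6,0,-4,0,-11.6,-29.6,0,-4,0,-11.6,-29.6,0,-4,0,-11.6,-29.6,0,-4,0,-11.6,-29.6,0,-4,0,-11.6,-29.6,0,-4,0,0,0,-10,0,0,0,0,0,0]}}

```text
time_s: 8.0
tcp_pos: [0.4522, -0.2507, 0.2367]
orientation: [0.922, 0.388, -0.0, -0.001]
ft_force: [0.1, 1.1, 1.3]
gripper_width: 0.0855
finger_force: 0.0
```

```bash
python3 - <<'E'
from h import *
b=grab_frame('top');a=grab_frame('scene')
z=lambda i,x,y,w,h,s:cv2.resize(i[y:y+h,x:x+w],None,fx=s,fy=s,interpolation=cv2.INTER_CUBIC)
cv2.imwrite('pics/st.png',np.hstack([z(b,130,145,114,130,3.4),np.vstack([z(a,235,120,114,65,3.5),z(a,390,160,114,62,3.5)])[:442]])[:,:,::-1])
s=state();m=R.from_quat(s['orientation']).as_matrix();print(np.degrees(np.arctan2(m[1,0],m[0,0])), s['tcp_pos'], s['ft_force'],s['time_s'])
E
```

```text
45.76838863691018 [ 0.45291932 -0.25007326  0.23798859] [ 0.4715434   0.21934464 -0.47914231] 8.1
```

View pics/st.png

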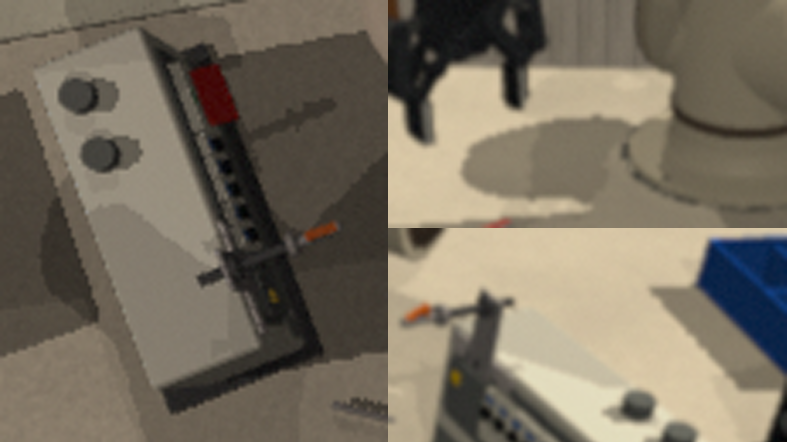

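```bash
python3 - <<'E'
from h import *
print(onplane('scene',250.9,191.1,2,.148),onplane('scene',269.7,183.4,2,.148))
a=np.radians(45.4);c=np.array([.4527,-.2512]);y=np.array([-np.sin(a),np.cos(a)])
print(proj('scene',[[*(c+k*.035*y),.148] for k in(-1,1)]))
E
```

```text
[ 0.48017232 -0.27541188  0.148     ] [ 0.43491343 -0.22591489  0.148     ]
[[250.90324517 190.64045097]
 [269.70812762 182.20857538]]
```

Call:
{"method": "step_arm", "body": {"increments": [0,0,0,-25,0,0,0,0,-25,0,0,0,0,-25,0,0,0,0,-15,0,0,0,0,-12,0,0,0,0,-12,0,0,0,0,-12,0,0,0,0,-12,0,0,0,0,0,0]}}

```text
time_s: 9.0
tcp_pos: [0.4523, -0.2504, 0.0987]
orientation: [0.922, 0.388, -0.001, -0.001]
ft_force: [0.1, 0.3, 0.7]
gripper_width: 0.085
finger_force: 0.0
```

Call:
{"method": "step_arm", "body": {"increments": [0.1,0,0,0,0,0.2,0,0,0,0,0.3,0,0,0,0,0.4,0,0,0,0,0.4,0,0,0,0], "newtons": 40}}

```text
time_s: 9.5
tcp_pos: [0.4531, -0.2511, 0.1009]
orientation: [0.922, 0.388, 0.0, 0.0]
ft_force: [-1.1, 1.1, 5.8]
gripper_width: 0.0696
finger_force: 45.7
```

Call:
{"method": "step_arm", "body": {"increments": [0.4,0,0,5,0,0.4,0,0,10,0,0.4,0,0,15,0,0.4,0,0,20,0,0.4,0,0,20,0,0.4,0,0,20,0,0.4,0,0,20,0,0.4,0,0,10,0,0.4,0,0,0,0,0.4,0,0,0,0]}}

```text
time_s: 10.5
tcp_pos: [0.4526, -0.2508, 0.2197]
orientation: [0.922, 0.388, -0.0, -0.0]
ft_force: [-0.0, 0.1, -0.9]
gripper_width: 0.0696
finger_force: 45.6
```

```bash
python3 - <<'E'
from h import *
b=cv2.imread('pics/s.png');hsv=cv2.cvtColor(b,cv2.COLOR_BGR2HSV);H,S,V=[hsv[:,:,i].astype(int) for i in range(3)]
m=(H>3)&(H<18)&(S>120);m[:165]=0;m[205:]=0;m[:,:380]=0;m[:,415:]=0
y,x=np.nonzero(m);print(len(x),x.min(),x.max(),x.mean(),y.mean(),[y[x==k].mean() for k in np.unique(x)])
o=np.array([.347,-.938]);e=np.array([.5243,.1284]);
print(proj('scene',[[*e,.1985],[*(e-o*.02),.204],[*(e-o*.01),.2015]]))
s=grab_frame('scene');t=grab_frame('top');cv2.imwrite('pics/g.png',cv2.resize(np.vstack([s[100:250,180:380],t[130:280,300:500]]),(600,900))[150:750,:,::-1])
cv2.imwrite('pics/g.png',cv2.resize(np.hstack([s[90:240,180:380],t[130:280,300:500]]),(800,300),interpolation=cv2.INTER_CUBIC)[:,:,::-1])
s=state();print(s['tcp_pos'],s['ft_force'],s['gripper_width'])
E
```

```text
16 395 401 398.5 183.75 [np.float64(185.0), np.float64(184.5), np.float64(184.5), np.float64(184.0), np.float64(183.5), np.float64(183.0), np.float64(183.0)]
[[395.10564447 185.09900497]
 [401.69006462 182.15756002]
 [398.41567606 183.54692513]]
[ 0.45247914 -0.25065759  0.21924378] [ 0.05285876 -0.1639959  -0.82003605] 0.06954816065248694
```

View pics/g.png

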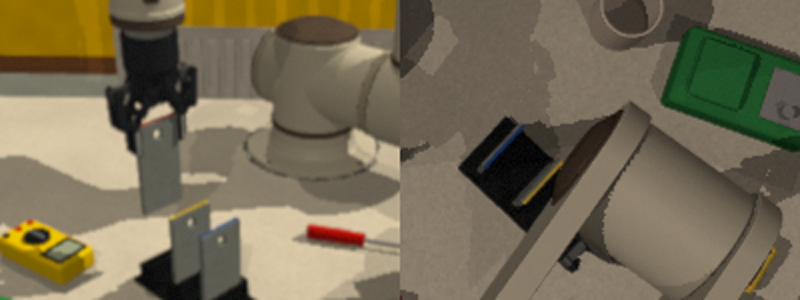

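Call:
{"method": "step_arm", "body": {"increments": [0.4,0,0,20,0,0.4,0,0,25,0,0.4,5.5,20.9,0,4,0.4,5.5,20.9,0,4,0.4,5.5,20.9,0,4,0.4,5.5,20.9,0,4,0.4,5.5,20.9,0,4,0.4,5.5,20.9,0,4,0.4,5.5,20.9,0,4,0.4,5.5,20.9,0,4,0.4,5.5,20.9,0,4]}}

```text
time_s: 11.7
tcp_pos: [0.5022, -0.0619, 0.2644]
orientation: [0.756, 0.655, -0.0, -0.001]
ft_force: [1.1, 0.5, -0.4]
gripper_width: 0.0694
finger_force: 46.0
```

Call:
{"method": "step_arm", "body": {"increments": [0.4,5.5,20.9,0,4,0.4,5.5,20.9,0,4,0.4,5.5,20.9,-15,4,0.4,5.5,20.9,-15,4,0.4,5.5,20.9,-15,4,0.4,5.5,20.9,-15,4,0.4,5.5,20.9,-15,4,0.4,0,0,-10,0.6,0.4,0,0,-10,0,0.4,0,0,-3,0,0.4,0,0,0,0]}}

```text
time_s: 12.8
tcp_pos: [0.5406, 0.0828, 0.167]
orientation: [0.572, 0.82, -0.0, -0.0]
ft_force: [-0.4, -1.0, -0.4]
gripper_width: 0.0697
finger_force: 45.9
```

```bash
python3 - <<'E'
from h import *
s=grab_frame('scene');t=grab_frame('top')
cv2.imwrite('pics/p.png',cv2.resize(np.hstack([s[150:250,330:450],t[170:270,190:310]]),(800,333),interpolation=cv2.INTER_CUBIC)[:,:,::-1])
cv2.imwrite('pics/s2.png',s[:,:,::-1])
q=state();m=R.from_quat(q['orientation']).as_matrix();print(np.degrees(np.arctan2(m[1,0],m[0,0])),q['tcp_pos'],q['ft_force'],q['gripper_width'])
c=np.array(q['tcp_pos'])[:2];a=np.radians(110.3);x=np.array([np.cos(a),np.sin(a)]);y=np.array([-x[1],x[0]])
print('corners/eye',proj('scene',[[*(c+y*.035),.215],[*(c-y*.035),.215],[*(c+x*.004),.195],[*(c+y*.035),.075],[*(c-y*.035),.075]]))
E
```

```text
110.22711703176095 [0.54094512 0.08299996 0.16781062] [-0.37965061 -0.15405754  0.08900133] 0.0691114384063627
corners/eye [[373.94628296 176.72726839]
 [386.75792437 189.13313043]
 [380.6722865  188.92194472]
 [369.24423188 218.21747289]
 [380.85143509 231.92655222]]
```

View pics/p.png

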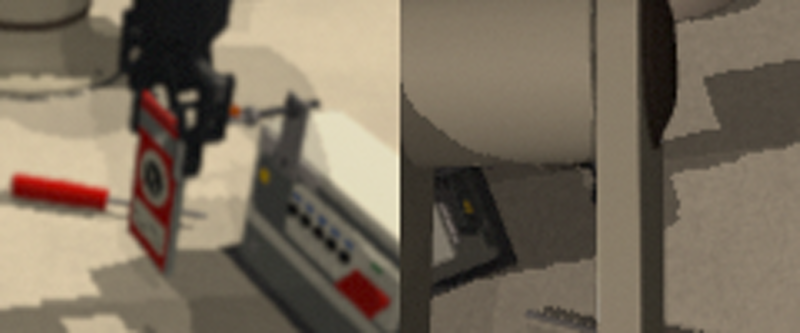

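Call:
{"method": "step_arm", "body": {"increments": [0.4,-3,8,0,0,0.4,-3,8,0,0,0.4,-3,8,0,0,0.4,-2,6,0,0,0.4,-1,3,0,0,0.4,0,0,0,0]}}

```text
time_s: 13.5
tcp_pos: [0.5286, 0.1171, 0.1673]
orientation: [0.571, 0.821, 0.0, -0.0]
ft_force: [-0.2, -0.1, -0.6]
gripper_width: 0.069
finger_force: 45.9
```

```bash
python3 - <<'E'
from h import *
s=grab_frame('scene');cv2.imwrite('pics/q.png',cv2.resize(s[160:240,350:450],(800,640),interpolation=cv2.INTER_CUBIC)[:600,:,::-1])
q=state();p=np.array(q['tcp_pos'])[:2];d=p-np.array([.5243,.1284]);o=np.array([.347,-.938]);print(p,d@o,d@np.array([.938,.347]),q['ft_force'])
a=np.radians(110.3);x=np.array([np.cos(a),np.sin(a)]);y=np.array([-x[1],x[0]])
print(((proj('scene',[[*(p-x*.004+k*y*.035),z] for z in(.215,.075) for k in (1,-1)]+[[*(p-x*.004),.195]])-[350,160])*8).round())
E
```

```text
[0.52875697 0.11672815] 0.012494768388526319 0.00013050524377717748 [-0.97889175  0.11845886 -2.08171048]
[[273. 120.]
 [380. 217.]
 [230. 449.]
 [326. 557.]
 [318. 218.]]
```

View pics/q.png

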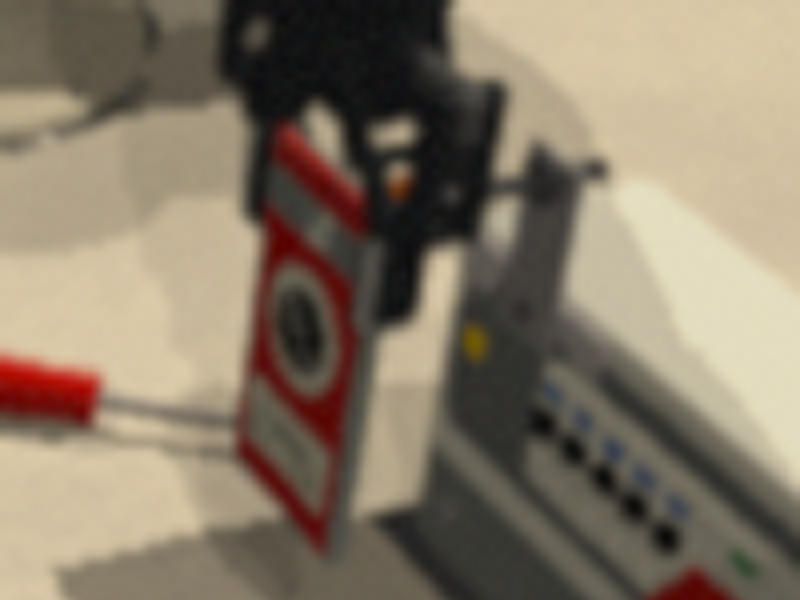

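Call:
{"method": "step_arm", "body": {"increments": [0.4,-0.5,1.4,0,0,0.4,-0.5,1.4,0,0,0.4,-0.5,1.4,0,0]}}

```text
time_s: 13.85
tcp_pos: [0.5273, 0.1207, 0.1672]
orientation: [0.572, 0.821, -0.0, -0.0]
ft_force: [0.1, -0.5, -1.4]
gripper_width: 0.0694
finger_force: 45.9
```

Call:
{"method": "step_arm", "body": {"increments": [0.4,-0.35,0.94,0,0,0.4,-0.35,0.94,0,0]}}

```text
time_s: 14.05
tcp_pos: [0.5266, 0.1226, 0.1673]
orientation: [0.571, 0.821, -0.0, -0.0]
ft_force: [-0.2, -0.3, -1.5]
gripper_width: 0.0694
finger_force: 45.9
```

Call:
{"method": "step_arm", "body": {"increments": [0.4,-0.35,0.94,0,0,0.4,-0.35,0.94,0,0]}}

```text
time_s: 14.25
tcp_pos: [0.5259, 0.1245, 0.1673]
orientation: [0.571, 0.821, -0.0, -0.0]
ft_force: [-0.2, 0.1, -1.6]
gripper_width: 0.0696
finger_force: 45.9
```

Call:
{"method": "step_arm", "body": {"increments": [0.4,-0.35,0.94,0,0,0.4,-0.35,0.94,0,0]}}

```text
time_s: 14.45
tcp_pos: [0.5251, 0.1264, 0.1673]
orientation: [0.571, 0.821, -0.0, -0.0]
ft_force: [0.6, -0.4, -1.6]
gripper_width: 0.0695
finger_force: 45.9
```

Call:
{"method": "step_arm", "body": {"increments": [0.4,-0.35,0.94,0,0,0.4,-0.35,0.94,0,0,0.4,-0.35,0.94,0,0]}}

```text
time_s: 14.75
tcp_pos: [0.5241, 0.1293, 0.1673]
orientation: [0.571, 0.821, -0.0, -0.0]
ft_force: [-0.3, 0.1, -1.0]
gripper_width: 0.0692
finger_force: 45.9
```

Call:
{"method": "step_arm", "body": {"increments": [0.4,-0.35,0.94,0,0,0.4,-0.35,0.94,0,0,0.4,-0.35,0.94,0,0]}}

```text
time_s: 15.05
tcp_pos: [0.5232, 0.1319, 0.1674]
orientation: [0.572, 0.821, -0.0, 0.0]
ft_force: [0.8, -2.2, 0.9]
gripper_width: 0.0693
finger_force: 46.1
```

Call:
{"method": "step_arm", "body": {"increments": [0.4,-0.35,0.94,0,0,0.4,-0.35,0.94,0,0,0.4,-0.35,0.94,0,0]}}

```text
time_s: 15.35
tcp_pos: [0.5221, 0.1348, 0.1674]
orientation: [0.572, 0.821, -0.0, 0.0]
ft_force: [2.2, -3.9, 1.6]
gripper_width: 0.0692
finger_force: 46.1
```

Call:
{"method": "step_arm", "body": {"increments": [0.4,-0.35,0.94,0,0,0.4,-0.35,0.94,0,0,0.4,-0.35,0.94,0,0]}}

```text
time_s: 15.65
tcp_pos: [0.521, 0.1377, 0.1673]
orientation: [0.572, 0.821, -0.0, 0.0]
ft_force: [1.0, -3.2, 1.9]
gripper_width: 0.0692
finger_force: 46.1
```

Call:
{"method": "step_arm", "body": {"increments": [0.4,-0.35,0.94,0,0,0.4,-0.35,0.94,0,0,0.4,-0.35,0.94,0,0]}}

```text
time_s: 15.95
tcp_pos: [0.5199, 0.1405, 0.1673]
orientation: [0.571, 0.821, -0.0, 0.0]
ft_force: [1.7, -4.0, 2.5]
gripper_width: 0.0696
finger_force: 46.1
```

Call:
{"method": "step_arm", "body": {"increments": [0.4,-0.35,0.94,0,0,0.4,-0.35,0.94,0,0,0.4,-0.35,0.94,0,0]}}

```text
time_s: 16.25
tcp_pos: [0.5189, 0.1433, 0.1673]
orientation: [0.571, 0.821, -0.0, 0.0]
ft_force: [1.0, -3.9, 1.9]
gripper_width: 0.0692
finger_force: 46.3
```

Call:
{"method": "step_arm", "body": {"increments": [0.4,-0.35,0.94,0,0,0.4,-0.35,0.94,0,0]}}

```text
time_s: 16.45
tcp_pos: [0.5181, 0.1454, 0.1673]
orientation: [0.571, 0.821, 0.0, -0.0]
ft_force: [1.1, -2.7, 1.9]
gripper_width: 0.0696
finger_force: 46.3
```

Call:
{"method": "step_arm", "body": {"increments": [0.4,-0.35,0.94,0,0,0.4,-0.35,0.94,0,0]}}

```text
time_s: 16.65
tcp_pos: [0.5174, 0.1472, 0.1673]
orientation: [0.571, 0.821, 0.0, -0.0]
ft_force: [1.0, -2.4, 2.5]
gripper_width: 0.0693
finger_force: 46.3
```

Call:
{"method": "step_arm", "body": {"increments": [0.4,-0.35,0.94,0,0,0.4,-0.35,0.94,0,0]}}

```text
time_s: 16.85
tcp_pos: [0.5168, 0.149, 0.1673]
orientation: [0.571, 0.821, -0.0, -0.0]
ft_force: [1.3, -1.6, 2.0]
gripper_width: 0.0697
finger_force: 46.3
```

Call:
{"method": "step_arm", "body": {"increments": [0.4,-0.35,0.94,0,0]}}

```text
time_s: 16.95
tcp_pos: [0.5164, 0.15, 0.1673]
orientation: [0.571, 0.821, -0.0, -0.0]
ft_force: [1.7, -1.7, 1.5]
gripper_width: 0.0695
finger_force: 46.3
```

Call:
{"method": "step_arm", "body": {"increments": [0.4,-0.35,0.94,0,0]}}

```text
time_s: 17.05
tcp_pos: [0.5158, 0.1513, 0.1672]
orientation: [0.571, 0.821, 0.0, -0.001]
ft_force: [-0.9, 0.4, -0.6]
gripper_width: 0.0691
finger_force: 46.0
```

Call:
{"method": "step_arm", "body": {"increments": [0.4,-0.28,0.75,0,0]}}

```text
time_s: 17.15
tcp_pos: [0.5155, 0.1518, 0.167]
orientation: [0.571, 0.821, -0.0, -0.0]
ft_force: [-1.4, -0.1, -1.1]
gripper_width: 0.0693
finger_force: 46.0
```

```bash
python3 - <<'E'
from h import *
s=grab_frame('scene');cv2.imwrite('pics/r.png',cv2.resize(s[160:240,350:450],(800,640),interpolation=cv2.INTER_CUBIC)[:600,:,::-1])
q=state();print(q['tcp_pos'],q['ft_force'])
E
```

```text
[0.51552221 0.15180203 0.16697238] [ 0.49035749 -0.54103108 -1.76584051]
```

View pics/r.png

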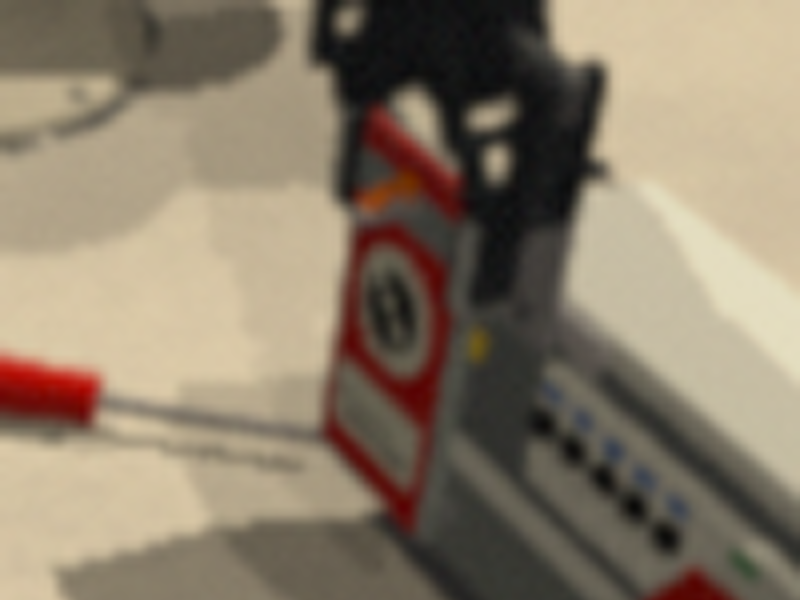

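Call:
{"method": "step_arm", "body": {"increments": [0.4,0,0,-1,0,0.4,0,0,-0.7,0]}}

```text
time_s: 17.4
tcp_pos: [0.5157, 0.1516, 0.1653]
orientation: [0.571, 0.821, -0.0, -0.0]
ft_force: [0.4, 0.8, -1.1]
gripper_width: 0.0694
finger_force: 45.9
```

Call:
{"method": "step_arm", "body": {"increments": [0.4,0,0,-0.7,0]}}

```text
time_s: 17.5
tcp_pos: [0.5158, 0.1515, 0.1647]
orientation: [0.571, 0.821, -0.0, -0.0]
ft_force: [-1.1, 0.6, 1.3]
gripper_width: 0.0693
finger_force: 45.9
```

Call:
{"method": "step_arm", "body": {"increments": [0.15,0,0,0,0,0.1,0,0,0,0,0,0,0,0,0,0,0,0,0,0,0,0,0,0,0]}}

```text
time_s: 18.0
tcp_pos: [0.5158, 0.1515, 0.1649]
orientation: [0.571, 0.821, -0.0, 0.0]
ft_force: [-0.1, -0.6, 0.7]
gripper_width: 0.0853
finger_force: 0.0
```

Call:
{"method": "step_arm", "body": {"increments": [0,0,0,4,0,0,0,0,8,0,0,0,0,12,0,0,0,0,15,0,0,0,0,20,0,0,0,0,25,0,0,0,0,30,0,0,5,-20,20,0,0,10,-30,0,0,0,10,-30,0,0,0,10,-30,0,0,0,0,0,0,0]}}

```text
time_s: 19.2
tcp_pos: [0.5515, 0.0386, 0.2998]
orientation: [0.573, 0.82, -0.0, 0.0]
ft_force: [0.4, 0.9, -0.4]
gripper_width: 0.0852
finger_force: 0.0
```

```bash
python3 - <<'E'
from h import *
s=grab_frame('scene');t=grab_frame('top');z=lambda i:cv2.resize(i,(400,320),interpolation=cv2.INTER_CUBIC)
cv2.imwrite('pics/f.png',np.hstack([z(s[160:240,350:450]),z(t[170:250,170:270])])[:,:,::-1])
q=state();print(q['tcp_pos'],q['ft_force'],q['time_s'])
E
```

```text
[0.55086025 0.041193   0.29980192] [0.15404094 0.67571376 0.88313469] 19.3
```

View pics/f.png

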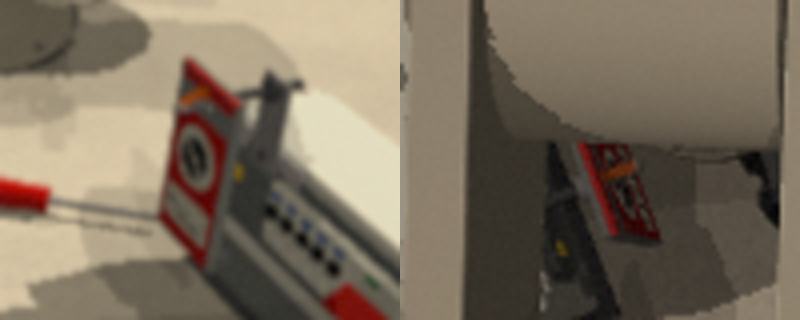

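Call:
{"method": "step_arm", "body": {"increments": [0,0,0,0,0,0,0,0,0,0,0,0,0,0,0,0,0,0,0,0,0,0,0,0,0,0,0,0,0,0,0,0,0,0,0,0,0,0,0,0,0,0,0,0,0,0,0,0,0,0]}}

```text
time_s: 20.3
tcp_pos: [0.5508, 0.0415, 0.2989]
orientation: [0.571, 0.821, -0.0, -0.0]
ft_force: [0.2, -0.0, -0.3]
gripper_width: 0.0857
finger_force: 0.0
```

```bash
python3 -c "
from bench import arm
print(arm.finish_job())"
```

```text
the job is handed in; nothing more can be done
None
```

I pushed the lever down to off and hung the danger tag on the hook, marked face outward, with the orange nose up in front of it; the job is handed in at about 20 s, but `finish_job` returned no verdict. One thing to note: the closed fingers briefly pressed the lever against its stop with about 44 N.

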